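# Glue up a doll: bodies in their nests, head over the neck dowel, press and hold

### The job

A pair of wooden dolls is being glued up in its display stand: stand each body in the nest that has its shape, the round one and the square one, fully home, and let go of them. Then take the plain head, slide it over the dowel hidden under it on the round body's neck until it drops on, press it firmly down and finish like that: the gripper stays on the head, still pressing it down, so that the glue can take. Leave the head with the cap and the other things on the table where they are.

Things in the scene. Friction and masses are not known exactly. Their poses are not given: they have to be found in the camera images.
- round_body: Round doll body of bare turned wood, loose, about 100 g, standing upright on the table at first. Origin: centre of its underside; z up its axis. Foot 60 mm wide, 14 mm high, narrowing to a straight 42 mm wide part between 42 and 78 mm up (grip there); flat shoulder 34 mm wide at 84 mm; a 10 mm dowel, its tip chamfered to 6 mm, stands up from 84 to 98 mm.
- neck (a point): Centre of the flat shoulder of the round body, at the foot of its dowel: 84 mm above the underside. The dowel's tip is 14 mm higher.
- round_head: Plain doll head (no cap) of bare turned wood, loose, about 55 g, standing on its flat 34 mm underside on the table at first. 56 mm wide (sides straight from 14 to 36 mm up), 52 mm high, domed on top. Origin: centre of the underside; z up. A blind hole in the underside, 13 mm wide, 17 mm deep, fits over the dowel; fully home, the underside lies flat on the body's shoulder.
- stand: Display stand of dark wood, 220 x 110 x 30 mm, fixed on the table, its place and yaw differ. Origin: centre of its underside; x along its length: the round nest lies on its -x side, the square nest on its +x side.
- round_nest (a point): Centre of the floor of the round nest in the stand: 63 mm across, 16 mm deep, floor 14 mm above the table; it fits the round body's foot.
- square_nest (a point): Centre of the floor of the square nest in the stand: 54 x 54 mm, sides along the stand's x and y, 16 mm deep, floor 14 mm above the table; it fits the square body's foot. The two nests are 95 mm apart.
- square_body: Square doll body of the same wood, loose, about 100 g, standing upright on the table at first. Origin: centre of its underside; z up; its sides face along its own x and y (any quarter turn fits the nest). Foot 50 x 50 mm, 18 mm high, narrowing to straight 42 x 42 mm between 42 and 78 mm up (grip there), shoulder at 84 mm, 10 mm dowel up to 98 mm. Its head is put on another day.
- capped_head: The square doll's head, loose: 56 mm across like the other, but with a small round cap and an upright fin on top, 84 mm high in all: to be left alone. Origin: centre of its underside.
- glue: Bottle of wood glue, white with a nozzle, 48 mm across, 135 mm high, loose: to be left alone. Origin: centre of its underside.
- mug: White mug, 80 mm across, 88 mm high, loose: to be left alone. Origin: centre of its underside.
- paint_jar: Small paint jar, 44 mm across, 45 mm high, loose: to be left alone. Origin: centre of its underside.
- brush: Flat brush, 190 mm long, lying on the table, loose: to be left alone. Origin: on its underside near the middle.
- sandpaper_block: Cork sanding block, 75 x 45 x 28 mm, loose: to be left alone. Origin: centre of its underside.

How it is judged:
By the outcome, as a careful person would: the job done as asked, in the order asked, and still so for the second after the job is handed in, while the arm keeps its last pose, push and grip.
It also fails if it takes over 72 s, if anything falls off the work surface, if the arm or the gripper's body presses on something with over 40 N, if the wrist force passes 120 N, or if a joint passes its speed limit or range.

### The arm

A 6-joint arm with a two-finger parallel gripper is mounted at the origin on the work surface. World frame = base frame: x ahead of the robot, y to its left, z up, the work surface at z = 0. Lengths are in m, angles in rad, forces in N, time in s.
With the tool pointing down it reaches from about 0.325 to 0.85 m from the base axis. Payload 15.5 kg.
Tool frame: the origin (TCP) lies between the finger pads; the fingertips stand 25 mm ahead of it and the grasp point (between the pads) lies 6 mm ahead of it (manip.tip_reach is the distance from the TCP to the fingertips, in m); z points along the fingers, y is the line along which they close (so a half turn about z gives the same grasp; the last joint's range is limited). The gripper opens to 91 mm and grips with 3 to 60 N. Pads are 32 mm wide; open, the fingers measure 118 mm over their backs; the gripper's body (76 mm by 178 mm) begins 60 mm behind the grasp point.
Start: joints at [-1.399, 0.494, 1.345, -0, 1.302, -0.096], TCP at [0.165, -0.603, 0.207] pointing down, gripper open.
Joint ranges: [-2.91, 2.91], [-0.82, 2.16], [0.22, 2.67], [-1.22, 4.37], [0.12, 2.79], [-3.08, 3.08]. Speed limits (rad/s): [1.89, 1.89, 2.57, 3.01, 3.01, 3.01].

### API

Orientations are given as [roll, pitch, yaw] about the fixed x, y, z axes, in that order (R = Rz(yaw) Ry(pitch) Rx(roll)).
In Python, from plant import manip gives the robot as it stands. Calls block until the motion is done:
- manip.move_pose(position, orientation): joint-space move of the TCP to a pose.
- manip.servo_line(position, rot=None, feed=0.15): straight line of the TCP; rot=None keeps the orientation; feed is the mean speed in m/s.
- manip.goto_joints(angles): joint-space move.
- manip.command_gripper(opening): opening from 0.0 (shut) to 1.0 (fully open); the grip force is fixed at half the most; returns when the fingers have stopped.
- manip.wait(seconds).
- manip.solve_ik(position, orientation): joint angles nearest the present ones, or None.
- manip.get_obs(): the state.
- manip.read_camera(name): name is "side" or "top"; returns a dict with "image" (420x560x3 uint8, red, green, blue), "z_map" (420x560 float32, m along the optical axis (not along the pixel's ray), 0 where there is no reading), "mtx" (3x3 intrinsics, pixels), "camera_from_world" (4x4, takes a point from world to camera coordinates). Camera axes: x right, y down, z forward; pixel columns grow to the right and rows downward; lengths in m; the calibration is good to about 2 mm. A picture is of the moment at which its call begins.
A pose or a line that the arm cannot do raises manip.PlanningError and nothing moves.
- manip.hand_in(): hands the job in; it is judged then, once.
The state is a dict: "clock": time; "joints": joint angles; "joint_vel": joint speeds; "joint_efforts": joint torques, N m; "ee_pos": TCP position; "orientation": TCP orientation; "force": force on the tool from outside, world axes, zero at the start; "moment": the same for the moment, N m; "finger_gap": opening from 0.0 (shut) to 1.0 (fully open); "gripper_force": force on a finger pad.
Only numpy, scipy, OpenCV 4.12 (cv2) and the standard library are available. Lean on these libraries where they do the work, as an engineer would, in place of code of your own. Each camera call takes 0.05 s, during which the arm holds its last target. There are 200 camera calls.

## Working session

There is one attempt and no reset: what is moved stays moved. The work goes in short steps, each a Python script; the robot and the scene stay as the last script left them, time stands still between calls to the robot, and variables do not carry over. Pictures are saved under pics/ and viewed, at most 10 in all, crops included, and the job is handed in when it is done.

```bash
ls; mkdir -p pics; python3 - <<'E'
from plant import manip
import cv2,numpy as np
for n in("top","side"):
    c=manip.read_camera(n); cv2.imwrite(f"pics/{n}0.png",c["image"][:,:,::-1]); np.savez(f"{n}0.npz",**c)
    print(n,c["mtx"].round(1).tolist(),c["camera_from_world"].round(3).tolist(),(c["z_map"]>0).mean())
o=manip.get_obs();print(o)
E
```

```text
pics
top [[499.5, 0.0, 277.9], [0.0, 499.5, 217.9], [0.0, 0.0, 1.0]] [[0.007, -1.0, -0.001, 0.01], [-0.994, -0.007, -0.108, 0.533], [0.108, 0.002, -0.994, 1.644], [0.0, 0.0, 0.0, 1.0]] 0.9960884353741497
side [[491.2, 0.0, 277.7], [0.0, 491.2, 212.0], [0.0, 0.0, 1.0]] [[-0.818, -0.575, 0.004, 0.438], [-0.38, 0.536, -0.754, 0.261], [0.431, -0.619, -0.657, 1.133], [0.0, 0.0, 0.0, 1.0]] 0.9929251700680272
{'clock': 0.1, 'joints': array([-1.39850762e+00,  4.94144318e-01,  1.34604923e+00,  2.13866357e-05,
        1.30246596e+00, -9.55314930e-02]), 'joint_vel': array([ 0.00061329, -0.00093812, -0.00114391,  0.00207278,  0.00063518,
        0.00065654]), 'joint_efforts': array([ 6.57027103e-04, -8.80239487e+01, -3.82546413e+01,  7.06743705e-02,
        4.82878997e-02, -2.07817516e-05]), 'ee_pos': array([ 0.16532862, -0.60239701,  0.20659017]), 'orientation': array([-3.14053263e+00, -1.22284274e-04,  2.67814457e-01]), 'force': array([ 0.02491061, -0.49416364, -0.80154963]), 'moment': array([ 0.02067661,  0.0091818 , -0.00287241]), 'gripper_force': 0.0, 'finger_gap': 1.0034726232689108}
```

View pics/top0.png

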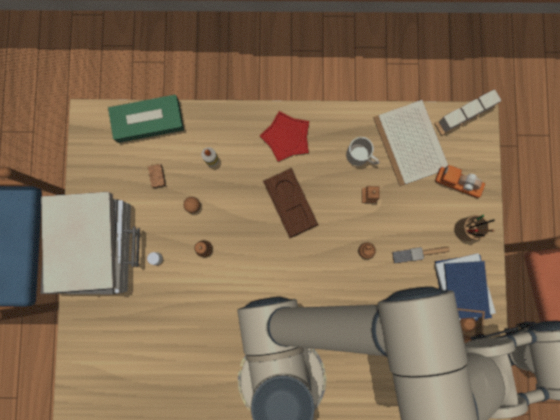

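View pics/side0.png

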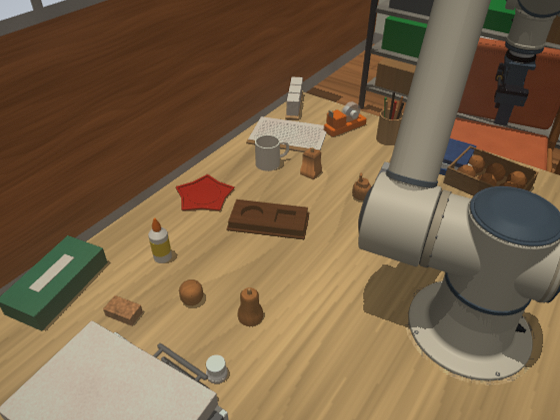

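The top view shows the stand at (290,203), with its round nest at (285,187) and its square nest at (297,217). It also shows the square body at (372,195), capped head (367,251), plain head (191,205) and round body (202,248). The side view agrees: stand (268,218), round body (250,306), head (190,292) and square body (312,162).

```bash
cat > h.py <<'E'
import numpy as np,cv2
from plant import manip
def cloud(c):
    h,w=c["z_map"].shape; u,v=np.meshgrid(np.arange(w),np.arange(h)); z=c["z_map"]; K=c["mtx"]; T=c["camera_from_world"]
    p=np.stack([(u-K[0,2])/K[0,0]*z,(v-K[1,2])/K[1,1]*z,z],-1)
    p=(p-T[:3,3])@T[:3,:3]; p[z<=0]=np.nan
    return p
def proj(c,P):
    T=c["camera_from_world"]; q=c["mtx"]@(T[:3,:3]@np.asarray(P)+T[:3,3]); return q[:2]/q[2]
def ray(c,uv,z):
    T=c["camera_from_world"]; R=T[:3,:3]; o=-R.T@T[:3,3]; d=R.T@np.linalg.solve(c["mtx"],[uv[0],uv[1],1]); return o+d*(z-o[2])/d[2]
E
python3 - <<'E'
from h import *
C={n:dict(np.load(n+"0.npz")) for n in("top","side")}
S=dict(round_body=((202,248),(250,306)),head=((191,205),(190,292)),square=((372,195),(312,162)),stand=((290,203),(268,218)),capped=((367,251),(362,187)))
for n in C:
    c=C[n]; P=cloud(c); t=P[(abs(P[...,2])<.012)]; t=t[(t[:,0]>.3)&(t[:,0]<.8)&(abs(t[:,1])<.4)]
    print(n,"table z",np.median(t[:,2]),t[:,2].std())
    for k,uv in S.items():
        u,v=uv[n=="side"]; r=70 if k=="stand" else 35
        Q=P[v-r:v+r,u-r:u+r].copy()
        m=((Q[...,2]>.009)).astype(np.uint8)
        nl,L=cv2.connectedComponents(m); l=L[r,r]; q=Q[L==l] if l else Q[:0]
        if not len(q): print(k,"none");continue
        print(k,len(q),"min",q.min(0).round(4),"max",q.max(0).round(4),"med",np.median(q,0).round(4))
        if k=="stand":
            f=q[abs(q[:,2]-.03)<.006]; rr=cv2.minAreaRect((f[:,:2]*1000).astype(np.float32)); print("rect",rr,np.median(f[:,2]))
            np.save(n+"_stand.npy",q)
        else:
            for a,b in((.015,.035),(.036,.045),(.046,.076),(.08,.1)):
                s=q[(q[:,2]>a)&(q[:,2]<b)]
                if len(s)>4: print("  ",a,b,len(s),"mean",s.mean(0).round(4),"rng",s.min(0)[:2].round(4),s.max(0)[:2].round(4))
# close-up pics
a=cv2.resize(C["top"]["image"][150:270,150:410,::-1],None,fx=3,fy=3,interpolation=cv2.INTER_CUBIC)
cv2.imwrite("pics/topz.png",a)
a=cv2.resize(C["side"]["image"][130:340,150:400,::-1],None,fx=2.8,fy=2.8,interpolation=cv2.INTER_CUBIC)
cv2.imwrite("pics/sidez.png",a)
E
```

```text
top table z 0.0002980748754221621 0.004210940164212267
round_body 253 min [0.4037 0.2367 0.0102] max [0.4611 0.2915 0.1011] med [0.4285 0.2574 0.0775]
   0.015 0.035 69 mean [0.4263 0.2534 0.0251] rng [0.4037 0.2367] [0.4611 0.2861]
   0.036 0.045 19 mean [0.4312 0.2505 0.0399] rng [0.41   0.2409] [0.4532 0.2665]
   0.046 0.076 17 mean [0.4296 0.2491 0.0612] rng [0.4128 0.2427] [0.4477 0.2748]
   0.08 0.1 106 mean [0.4312 0.2636 0.0849] rng [0.4118 0.2448] [0.4505 0.283 ]
head 234 min [0.5495 0.2772 0.0105] max [0.6037 0.3397 0.0582] med [0.5753 0.3024 0.047 ]
   0.015 0.035 20 mean [0.5677 0.2922 0.0273] rng [0.5503 0.2782] [0.601  0.3287]
   0.036 0.045 65 mean [0.5763 0.3019 0.0411] rng [0.5495 0.2772] [0.6037 0.3313]
   0.046 0.076 132 mean [0.5764 0.3047 0.0506] rng [0.555  0.2823] [0.6022 0.3293]
square 271 min [ 0.5908 -0.3303  0.0099] max [ 0.6408 -0.2683  0.1043] med [ 0.61   -0.2865  0.0788]
   0.015 0.035 51 mean [ 0.6068 -0.2811  0.0269] rng [ 0.5908 -0.3184] [ 0.6408 -0.2692]
   0.036 0.045 17 mean [ 0.6072 -0.2838  0.0406] rng [ 0.5933 -0.3135] [ 0.6373 -0.2706]
   0.04
[... 2102 characters left out ...]
3099] [ 0.6295 -0.2697]
stand 2138 min [ 0.4692 -0.1134  0.009 ] max [0.6981 0.0699 0.0353] med [ 0.5785 -0.019   0.0267]
rect ((585.0828857421875, -23.20128631591797), (210.81680297851562, 108.4422836303711), 25.268056869506836) 0.028223947149828423
capped 2036 min [ 0.1841 -0.4941  0.0102] max [0.4511 0.1247 0.3871] med [0.239  0.0733 0.319 ]
   0.015 0.035 132 mean [ 0.4226 -0.3365  0.0218] rng [ 0.4024 -0.4804] [ 0.4489 -0.2451]
   0.036 0.045 73 mean [ 0.4197 -0.2619  0.0415] rng [ 0.3992 -0.2925] [ 0.447  -0.2497]
   0.046 0.076 121 mean [ 0.422  -0.2726  0.0561] rng [ 0.4022 -0.2974] [ 0.4447 -0.2514]
   0.08 0.1 6 mean [ 0.4326 -0.2742  0.082 ] rng [ 0.4283 -0.2816] [ 0.4376 -0.2702]
```

View pics/topz.png

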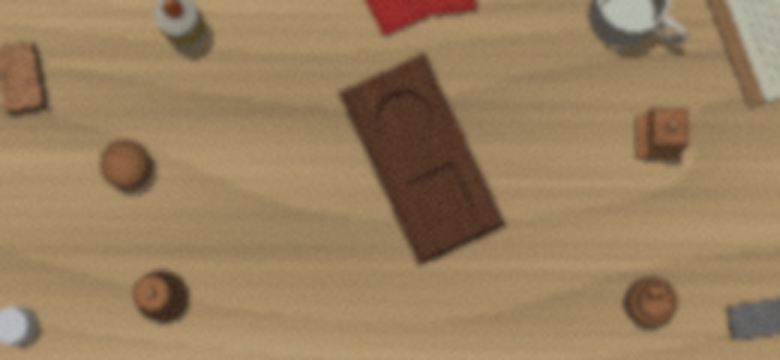

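View pics/sidez.png

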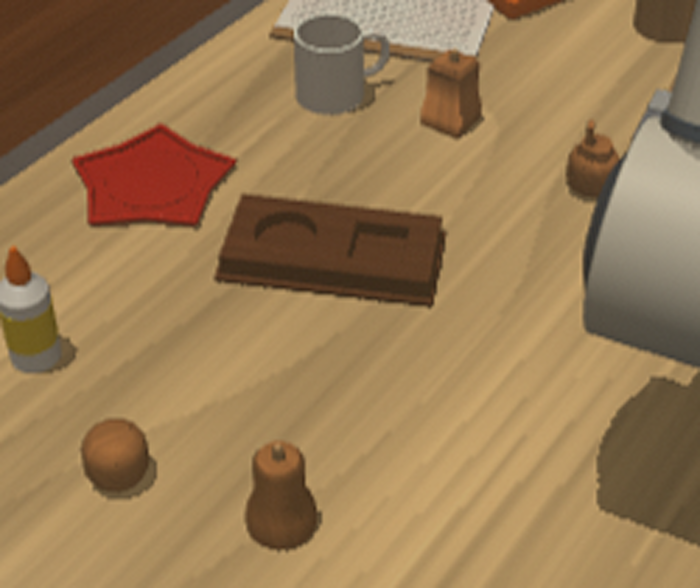

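The zooms confirm the layout: the round nest is on the far-left half of the stand and the square nest on the near-right half. The two views disagree by about 5 mm. I'll squeeze each body in two directions, which centres it and gives known points to correct the cameras with.

```bash
cat >> h.py <<'E'
PI=np.pi
def yawfix(p,yaw):
    q0=manip.get_obs()["joints"]; best=None
    for k in(-2,-1,0,1,2):
        y=yaw+k*PI
        if abs(y)>PI+.01: continue
        q=manip.solve_ik(list(p),[PI,0,y])
        if q is not None:
            d=np.abs(np.array(q)-q0).max()
            if best is None or d<best[0]: best=(d,y)
    return best[1]
def go(p,yaw):
    y=yawfix(p,yaw); manip.move_pose(list(p),[PI,0,y]); return y
def line(p,yaw=None,feed=.15): manip.servo_line(list(p),None if yaw is None else [PI,0,yaw],feed)
def st(tag=""):
    o=manip.get_obs(); print(tag,"t%.2f"%o["clock"],o["ee_pos"].round(4),"yaw%.3f"%o["orientation"][2],"F",o["force"].round(1),"gap%.3f"%o["finger_gap"],"gf%.1f"%o["gripper_force"]); return o
def top_rect(c,xy,zlo,zhi,r=.045):
    P=cloud(c); m=(np.abs(P[...,0]-xy[0])<r)&(np.abs(P[...,1]-xy[1])<r)&(P[...,2]>zlo)&(P[...,2]<zhi)
    q=P[m]; 
    if len(q)<8: return None
    (cx,cy),s,a=cv2.minAreaRect((q[:,:2]*1000).astype(np.float32)); return round(cx,1),round(cy,1),round(s[0],1),round(s[1],1),round(a,1),len(q)
def centre(xy,z,yaw):
    """squeeze the thing standing at xy in two directions; ends open"""
    y=go([*xy,.2],yaw); line([*xy,z],feed=.3)
    manip.command_gripper(0.); st("sq1"); manip.command_gripper(1.)
    q=manip.get_obs()["joints"][5]; y2=y+PI/2 if q>0 else y-PI/2
    try: line([*xy,z],y2,feed=.15)
    except manip.PlanningError: y2=y+(y-y2); line([*xy,z],y2,feed=.15)
    manip.command_gripper(0.); st("sq2"); manip.command_gripper(1.); return y2
E
python3 - <<'E'
from h import *
C={n:dict(np.load(n+"0.npz")) for n in("top","side")}
for n in C:
    r=top_rect(C[n],(.612,-.291),.08,.091); print(n,"sq",r); print(n,"rb",top_rect(C[n],(.428,.266),.08,.091))
    if n=="top": ang=np.radians(r[4])
# coordinate: edge direction -> fold to (-45,45]
ang=(ang+PI/4)%(PI/2)-PI/4; print("sq yaw",np.degrees(ang))
centre((.612,-.291),.067,ang); st()
line([.612,-.291,.2],feed=.3); st("up")
E
```

```text
top sq (614.5, -292.6, 40.0, 40.2, 88.9, 111)
top rb (431.7, 263.6, 36.4, 39.1, 80.9, 98)
side sq (610.2, -289.8, 38.6, 39.3, 1.6, 66)
side rb (426.7, 268.6, 34.7, 37.2, 56.3, 152)
sq yaw -1.0999999999999825
sq1 t3.47 [ 0.612  -0.2911  0.0671] yaw-0.019 F [-0.3 -0.3  2. ] gap0.458 gf30.0
sq2 t6.88 [ 0.6121 -0.291   0.067 ] yaw1.552 F [0.1 0.2 0.1] gap0.459 gf30.0
 t7.77 [ 0.612 -0.291  0.067] yaw1.552 F [ 0.2  0.1 -0.7] gap1.001 gf0.0
up t8.36 [ 0.6121 -0.291   0.2007] yaw1.552 F [ 0.2 -0.2 -0.2] gap0.999 gf0.0
```

```bash
python3 - <<'E'
from h import *
centre((.429,.266),.067,0.); 
for n in("top","side"):
    c=manip.read_camera(n); print(n,"sq",top_rect(c,(.612,-.291),.08,.091))
line([.429,.266,.2],feed=.3)
yaw=go([.612,-.291,.2],0.); st("over sq")
for n in("top","side"):
    c=manip.read_camera(n); np.savez(n+"1.npz",**c); cv2.imwrite(f"pics/{n}1.png",c["image"][...,::-1]); print(n,"rb",top_rect(c,(.429,.266),.08,.091)," head",top_rect(c,(.573,.307),.044,.06))
E
```

```text
sq1 t11.90 [0.429  0.2659 0.067 ] yaw-3.142 F [-0.2 -0.6  2.4] gap0.439 gf30.0
sq2 t15.36 [0.4289 0.266  0.067 ] yaw1.571 F [-0.2 -0.1  0.3] gap0.441 gf30.0
top sq (614.2, -292.7, 39.3, 39.6, 89.5, 112)
side sq None
over sq t19.06 [ 0.6123 -0.2898  0.2001] yaw0.002 F [-0.2  0.5 -0.2] gap0.999 gf0.0
top rb (431.1, 263.9, 39.3, 38.7, 89.5, 99)  head (576.9, 304.1, 48.3, 46.8, 46.0, 157)
side rb (425.8, 267.4, 35.9, 37.0, 72.3, 145)  head (571.2, 307.9, 47.1, 45.6, 36.1, 230)
```

```bash
cat >> h.py <<'E'
S0=np.array([.588,-.0245]); SY=np.radians(25.4); SX=np.array([np.cos(SY),np.sin(SY)])
RN=S0+.0475*SX; SN=S0-.0475*SX
def insert(xy,zt,feed=.04,fmax=10):
    """lower to zt (fully home); on contact search sideways. True if home."""
    xy=np.array(xy); offs=[(0,0)]+[(r*np.cos(a),r*np.sin(a)) for r in(.0015,.003) for a in np.arange(0,2*PI,PI/3)]
    for o in offs:
        p=xy+o
        line([*p,zt+.018],feed=.06); z=zt+.018
        ok=True
        while z>zt+.0021:
            z-=.004; line([*p,z],feed=feed)
            f=manip.get_obs()["force"][2]
            if f>fmax: ok=False; break
        st("ins %s z%.4f"%(np.round(o,4),z))
        if ok or z<zt+.008: return p
    return None
E
python3 - <<'E'
from h import *
line([.612,-.291,.067],feed=.3); manip.command_gripper(0.); st("grip")
line([.612,-.291,.16],feed=.3); st("lift")
y=go([*SN,.14],SY); st("over")
p=insert(SN,.081); print(p)
st()
E
```

```text
grip t20.57 [ 0.6121 -0.291   0.067 ] yaw-0.000 F [ 0.1 -1.   0.6] gap0.458 gf29.9
lift t21.02 [ 0.6123 -0.2911  0.161 ] yaw0.000 F [-0.3 -0.5 -1.7] gap0.457 gf29.9
over t22.02 [ 0.5459 -0.0459  0.1399] yaw0.442 F [-0.4  0.2 -1.8] gap0.454 gf29.9
ins [0 0] z0.0950 t23.11 [ 0.5462 -0.0456  0.096 ] yaw0.443 F [-0.8 -5.6 12.3] gap0.455 gf30.1
ins [0.0015 0.    ] z0.0950 t23.61 [ 0.5472 -0.0454  0.0955] yaw0.443 F [-1.3 -5.  14. ] gap0.451 gf30.1
ins [0.0008 0.0013] z0.0950 t24.11 [ 0.5462 -0.0439  0.0951] yaw0.443 F [-1.6 -2.8 10.4] gap0.455 gf30.0
ins [-0.0007  0.0013] z0.0910 t24.86 [ 0.5448 -0.0442  0.0918] yaw0.443 F [-5.6 -4.4 22.7] gap0.454 gf30.0
ins [-0.0015  0.    ] z0.0830 t26.14 [ 0.5434 -0.0448  0.0828] yaw0.443 F [-0.4  0.2 -0.9] gap0.456 gf30.0
[ 0.54359157 -0.04487442]
 t26.14 [ 0.5434 -0.0448  0.0828] yaw0.443 F [-0.4  0.2 -0.9] gap0.456 gf30.0
```

```bash
python3 - <<'E'
from h import *
p=np.array([.5436,-.0449])
for z in(.081,.080,.079):
    line([*p,z],feed=.03); o=st("home")
    if o["force"][2]>5: break
manip.command_gripper(.75); line([*p,.2],feed=.3)
c=.429,.266
y=go([*c,.2],SY) if 0 else go([*c,.19],0.)
for n in("top",):
    i=manip.read_camera(n); print(n,"sq",top_rect(i,p,.09,.105),top_rect(i,p,.08,.093))
manip.command_gripper(1.); line([*c,.067],feed=.3); manip.command_gripper(0.); st("grip")
line([*c,.16],feed=.3); st("lift")
go([*(RN+[-.0013,0]),.14],SY); st("over")
p=insert(RN+[-.0013,0],.081); st(); print(p)
E
```

```text
home t26.39 [ 0.5435 -0.0449  0.0809] yaw0.443 F [-0.6 -0.5 -1.4] gap0.458 gf30.0
home t26.64 [ 0.5436 -0.0449  0.08  ] yaw0.443 F [ 0.1  0.3 -1.1] gap0.454 gf30.0
home t26.89 [ 0.5435 -0.0449  0.0789] yaw0.443 F [-0.1 -0.4 -1.4] gap0.456 gf30.0
top sq (547.9, -45.4, 42.1, 40.9, 26.2, 152) (547.5, -45.0, 41.8, 42.4, 25.3, 34)
grip t31.28 [0.429  0.2659 0.0671] yaw0.000 F [ 0.4 -1.3  2.7] gap0.437 gf30.0
lift t31.74 [0.4293 0.2662 0.1608] yaw-0.000 F [-0.1 -0.5 -1.4] gap0.439 gf30.0
over t33.02 [ 0.6289 -0.0032  0.1394] yaw0.443 F [ 0.1 -0.2 -0.7] gap0.438 gf30.0
ins [0 0] z0.0830 t34.85 [ 0.6294 -0.0041  0.0827] yaw0.443 F [ 0.2  1.1 -0.1] gap0.444 gf30.0
 t34.85 [ 0.6294 -0.0041  0.0827] yaw0.443 F [ 0.2  1.1 -0.1] gap0.444 gf30.0
[ 0.62960843 -0.00412558]
```

```bash
python3 - <<'E'
from h import *
p=np.array([.6296,-.0041])
for z in(.0815,.0805,.0795,.0785,.0775):
    line([*p,z],feed=.03); o=st("home")
    if o["force"][2]>5: break
manip.command_gripper(.75); st("rel"); line([*p,.2],feed=.3)
h=(.5746,.3062); y=go([*h,.15],SY); st("over head")
i=manip.read_camera("top"); s=manip.read_camera("side")
for n,i in(("top",i),("side",s)):
    P=cloud(i)
    for k,xy in(("sq",(.5436,-.0449)),("rb",p)):
        off=np.array([.0021,-.0019]) if n=="top" else np.array([-.0032,.0014])
        d=np.hypot(P[...,0]-xy[0]-off[0],P[...,1]-xy[1]-off[1]); q=P[(d>.007)&(d<.015)&(P[...,2]>.05)]
        print(n,k,top_rect(i,xy,.09,.105),"shoulder z",np.median(q[:,2]).round(4),len(q))
    cv2.imwrite(f"pics/{n}2.png",i["image"][...,::-1])
a=cv2.resize(s["image"][130:280,180:360,::-1],None,fx=4,fy=4,interpolation=cv2.INTER_CUBIC); cv2.imwrite("pics/z2.png",a)
E
```

```text
home t35.10 [ 0.6296 -0.0041  0.0815] yaw0.443 F [ 0.   0.9 -0.9] gap0.439 gf30.0
home t35.35 [ 0.6298 -0.0041  0.081 ] yaw0.443 F [-1.7 -0.1  6.2] gap0.437 gf30.0
rel t35.96 [ 0.6296 -0.0041  0.0805] yaw0.443 F [-0.6 -1.5  0.1] gap0.750 gf0.0
over head t37.73 [0.5751 0.3051 0.15  ] yaw0.442 F [0.4 0.5 0.4] gap0.751 gf0.0
top sq (547.5, -45.0, 41.4, 41.8, 26.1, 154) shoulder z 0.0988 54
top rb (630.1, -5.7, 39.2, 39.0, 0.8, 116) shoulder z 0.098 50
side sq (542.7, -41.2, 41.7, 43.4, 28.2, 156) shoulder z 0.096 46
side rb (624.8, -1.1, 38.9, 37.9, 26.2, 112) shoulder z 0.0961 42
```

View pics/z2.png

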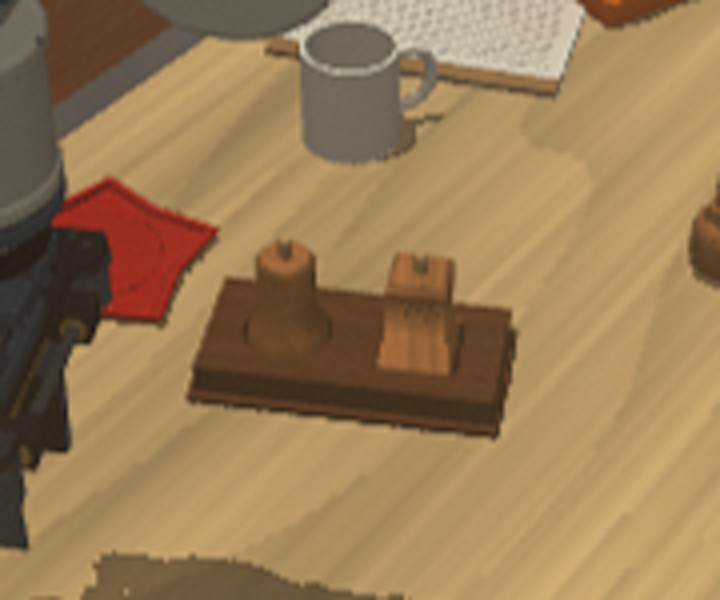

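The side crop shows both bodies standing in their nests, the round one at about (285,300) and the square one at about (420,315). Their shoulders measure 98 mm high, which is fully home. Next I check tilt and take the head.

```bash
python3 - <<'E'
from h import *
for n,off in(("top",[.0021,-.0019]),("side",[-.0032,.0014])):
    i=manip.read_camera(n);P=cloud(i)
    for k,xy in(("sq",(.5454,-.0430)),("rb",(.628,-.0034))):
        d=np.hypot(P[...,0]-xy[0]-off[0],P[...,1]-xy[1]-off[1]); q=P[(d>.007)&(d<.016)&(P[...,2]>.088)&(P[...,2]<.104)]
        A=np.c_[q[:,:2]-q[:,:2].mean(0),np.ones(len(q))]; s=np.linalg.lstsq(A,q[:,2],rcond=None)[0]
        t=P[(d<.008)&(P[...,2]>.104)]
        print(n,k,"slope deg",np.degrees(s[:2]).round(1),"res",(A@s-q[:,2]).std().round(4),"tip",t.mean(0)[:2].round(4)-off,len(t))
h=(.5746,.3062); manip.command_gripper(1.)
y=manip.get_obs()["orientation"][2]; line([*h,.031],feed=.2); manip.command_gripper(0.); st("sq1"); manip.command_gripper(1.)
q5=manip.get_obs()["joints"][5]; y2=y+(PI/2 if q5>0 else -PI/2)
line([*h,.031],y2); manip.command_gripper(0.); st("sq2")
line([*h,.2],feed=.3); o=st("lift"); print(o["joints"].round(2))
E
```

```text
top sq slope deg [-1.3 -4.3] res 0.0032 tip [ 0.5449 -0.0428] 8
top rb slope deg [-1.  -1.2] res 0.0029 tip [ 0.6294 -0.0032] 9
side sq slope deg [ 2.3 -1.4] res 0.0022 tip [ 0.5461 -0.0434] 12
side rb slope deg [ 2.3 -1.4] res 0.0021 tip [ 0.6292 -0.0016] 9
sq1 t39.91 [0.5746 0.3062 0.031 ] yaw0.443 F [0.6 0.5 0.6] gap0.568 gf28.1
sq2 t43.08 [0.5746 0.3062 0.031 ] yaw2.014 F [-0.1  0.3 -0.5] gap0.570 gf27.9
lift t43.79 [0.5743 0.3061 0.1999] yaw2.014 F [-1.   0.2 -0.8] gap0.569 gf27.9
[ 0.4   0.54  1.29 -0.    1.32 -0.05]
```

```bash
python3 - <<'E'
from h import *
p=(.6291,-.0034)
go([*p,.175],2.014); manip.wait(.1); st("over")
q=insert(p,.129,fmax=6); print(q); st()
E
```

```text
over t45.09 [ 0.6291 -0.002   0.175 ] yaw2.016 F [-0.2 -0.1 -0.9] gap0.570 gf27.9
ins [0 0] z0.1310 t46.71 [ 0.6289 -0.0034  0.1307] yaw2.014 F [ 0.8 -0.7 -0.6] gap0.568 gf27.9
[ 0.6291 -0.0034]
 t46.71 [ 0.6289 -0.0034  0.1307] yaw2.014 F [ 0.8 -0.7 -0.6] gap0.568 gf27.9
```

```bash
python3 - <<'E'
from h import *
p=(.6291,-.0034); z=.1305
while z>.119:
    z-=.0007; line([*p,z],feed=.02); o=st("%.4f"%z)
    if o["force"][2]>20: break
manip.wait(.5); st("hold")
s=manip.read_camera("side"); t=manip.read_camera("top")
a=cv2.resize(s["image"][130:280,180:360,::-1],None,fx=4,fy=4,interpolation=cv2.INTER_CUBIC); cv2.imwrite("pics/z3.png",a)
E
```

```text
0.1298 t46.96 [ 0.6291 -0.0034  0.1298] yaw2.014 F [ 1.1 -0.5 -1.1] gap0.568 gf27.9
0.1291 t47.21 [ 0.6291 -0.0034  0.1291] yaw2.014 F [-0.3  0.2 -0.9] gap0.570 gf27.9
0.1284 t47.46 [ 0.6292 -0.0034  0.1287] yaw2.014 F [-1.1 -0.6  3.7] gap0.567 gf28.7
0.1277 t47.71 [ 0.6294 -0.0034  0.1286] yaw2.014 F [-2.4 -0.2 12.3] gap0.565 gf30.3
0.1270 t47.96 [ 0.6296 -0.0035  0.1285] yaw2.014 F [-5.1  0.  20.9] gap0.572 gf31.8
hold t48.46 [ 0.6296 -0.0035  0.1285] yaw2.014 F [-5.   0.  21.1] gap0.570 gf31.8
```

View pics/z3.png

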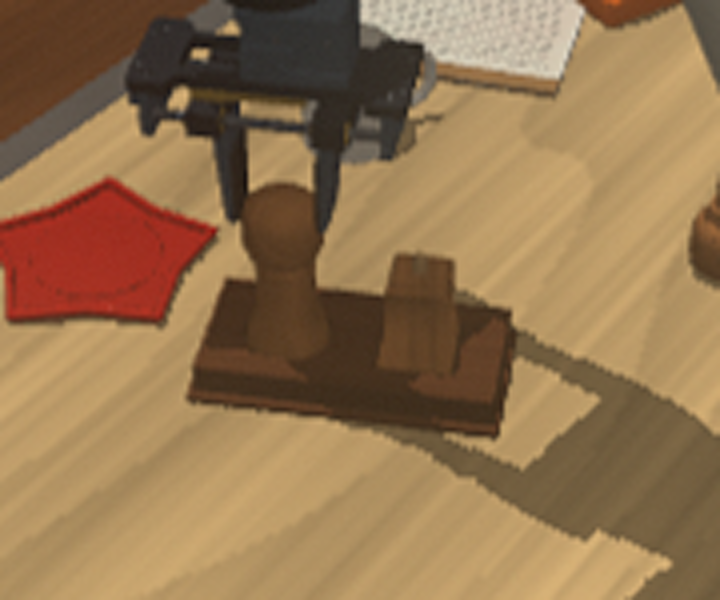

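The crop shows the head seated on the round body at about (283,225), with the gripper holding it and pressing steadily at 21 N. The contact height matches fully home, and the square body stands in its nest at (420,315).

```bash
python3 -c "
from plant import manip
print(manip.hand_in())"
```

```text
the job is handed in; nothing more can be done
None
```

I handed the job in at about 48.5 s: both bodies are home in their nests, the plain head is on the round body's dowel, and the gripper is still pressing it down with about 21 N.

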